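# Reload the bag clipper with a stick of clips

## Task

The bench bag clipper has run out: take the full brass stick of clips and load it into the clipper's channel. Press it gently back against the orange spring follower until its front end clears the red nose stop, let it down flat onto the channel floor between the two and let go, then slide the blue rail fully closed over it. Never force the stick or the rail against its stop, and leave everything else on the counter where it is.

Things in the scene. Friction and masses are not known exactly. Their poses are not given: they have to be found in the camera images.
- clipper: Bench clipper for closing takeaway bags, fixed to the counter: grey foot 300 x 90 x 12 mm (120 mm to -x, 180 mm to +x of the origin), white body, open straight channel on top. Origin on the counter under the channel's centre line; x runs along the channel from the nose end (-x) to the rear (+x), z up. Keep contact forces on it, by stick or robot, well under 25 N.
- channel (a point): Point on the channel floor, 40 mm straight above the clipper's origin. The channel is 19 mm wide inside; its steel side walls rise 14 mm above the floor, the top 4 mm flared outward as a lead-in. The stick goes in level above walls and nose (underside over 14 mm above the floor), is pushed to +x on the follower until it clears the nose, then lowered.
- nose (a point): Nominal place of the red nose stop's inner face, on the channel floor at x = -60 mm of the clipper. The stop is 12 mm long, 12 mm high. Nose and follower together sit on a clamped depth adjuster, set anywhere up to 22 mm to -x or +x of nominal. This point does not show the setting: it is not measured and must be felt. The adjuster does not move in use.
- spring_stop (a point): Nominal place (x = +23 mm of the clipper, on the floor) of the orange follower's front face when pushed fully back to its hard stop, 83 mm from the nose face, 3 mm more than the stick; shifts with the adjuster setting. At rest the face is 45 mm from the nose; spring 3 N there, +0.1 N per mm, about 7 N at the stop. Follower top 31.5 mm above the floor.
- stick: The full stick of clips, brass coloured and ribbed, 80 mm long (its x), 16 mm wide (y), 30 mm high (z), about 90 g, same both ways round. Origin: centre of its underside. It stands upright on the counter. Seated, its underside is 40 mm above the counter and its upper 16 mm stand clear of the walls; let go, the spring holds it against the nose.
- rail (a joint): How far the blue rail cover is open (m): 0 = closed over the channel at a hard stop, up to 0.155 towards the clipper's +x. Starts 0.135 to 0.15 open, clear of the loading space. Friction 2.5 N; stays where left. A plate 130 mm long, 46 mm wide, underside 34 and top 38 mm above the channel floor: passes over a seated stick but runs into one that is not down.
- rail_tab (a point): Centre of the top of the black upright tab in the middle of the rail's plate: 14 mm thick along the channel, 40 mm wide across it, 30 mm tall, top 108 mm above the counter. Moves with the rail; closed it is at x = -18 mm of the clipper. Push it towards the clipper's -x from behind, or grip it.
- stub: Bystander: leftover stub of silver-coloured clips, 24 x 16 x 30 mm, origin at centre of underside. Not to be loaded.
- tape: Bystander: yellow tape roll core, 68 mm across, 22 mm high, lying flat; origin at centre of underside.
- bowl: Bystander: white bowl, 116 mm across, 55 mm high; origin at centre of underside.
- shaker: Bystander: amber spice jar with green cap, 52 mm across, 110 mm high; origin at centre of underside.
- sauce: Bystander: red sauce bottle, 60 mm across, 170 mm high; origin at centre of underside.
- cup: Bystander: white cup, 76 mm across, 90 mm high; origin at centre of underside.
- carton: Bystander: brown cardboard box 70 x 110 x 50 mm; origin at centre of underside.
Things that resemble listed ones, but are neither listed nor needed, are in the scene too. Of the things that look like the stick, the largest one is meant.

How it is judged:
By the outcome, as a careful person would: the job done as asked, in the order asked, and still so for the second after the job is handed in, with the robot touching nothing.
It also fails if it takes over 61 s, if anything falls off the work surface, if the arm or the gripper's body presses on something with over 40 N, if the wrist force passes 120 N, or if a joint passes its speed limit or range.

## Robot

A 7-joint arm with a two-finger parallel gripper is mounted at the origin on the work surface. World frame = base frame: x ahead of the robot, y to its left, z up, the work surface at z = 0. Lengths are in m, angles in rad, forces in N, time in s.
With the tool pointing down it reaches from about 0.4 to 0.85 m from the base axis. Payload 4.5 kg.
Tool frame: the origin (TCP) lies on the centre line of the jaws, within the pads' length; the fingertips stand 25 mm ahead of it and the grasp point (between the pads) lies 6 mm ahead of it; z points along the fingers, y is the direction in which the jaws open and shut (so a half turn about z gives the same grasp; the last joint's range is limited). The gripper opens to 85 mm and grips with 20 to 120 N. Pads are 22 mm wide; open, the fingers measure 114 mm over their backs; the gripper's body (76 mm by 85 mm) begins 54 mm behind the grasp point. The pads swing forward as they close: fully open they stand 13 mm farther back than shut.
Start: joints at [0.034, 0.689, -0.195, 1.565, 0.157, 0.902, -0.215], TCP at [0.625, 0, 0.256] pointing down, gripper open.
Joint ranges: [-3.01, 3.01], [-0.46, 2.08], [-1.47, 1.51], [0.13, 2.56], [-1, 4.14], [0.04, 2.09], [-2.66, 2.66]. Speed limits (rad/s): [2.57, 2.57, 3.14, 3.14, 3.14, 3.14, 3.14].

## Interface

Orientations are given as [roll, pitch, yaw] about the fixed x, y, z axes, in that order (R = Rz(yaw) Ry(pitch) Rx(roll)).
In Python, from plant import move_pose, move_linear, move_j, gripper_open, grab, pause, inverse_kinematics, get_obs, get_image, calibration, PlanningError, finish_job gives the robot as it stands. The module is installed in compiled form; this text tells all that it offers. Calls block until the motion is done:
- move_pose(position, orientation): joint-space move of the TCP to a pose.
- move_linear(position, frame=None, feed=0.15, until_force=None): straight line of the TCP; frame=None keeps the orientation; feed is the mean speed in m/s. With until_force (N) it stops when the force on the tool has changed by that much, and returns True; else False.
- move_j(angles): joint-space move.
- gripper_open() and grab(f_grip=None): open the fingers fully, or close them until they stop; f_grip is the grip in N (None keeps the last).
- pause(seconds).
- inverse_kinematics(position, orientation): joint angles nearest the present ones, or None.
- get_obs(): the state.
- get_image(name): name is "scene" or "side" or "wrist"; returns the picture (384x512x3 uint8, red, green, blue); there is no depth.
- calibration(name): a dict with "fx", "fy", "cx", "cy" (pixels), "eye" and "rotation" of the camera in the world. Camera axes: x right, y down, z forward; pixel columns grow to the right and rows downward; lengths in m; the calibration is good to about 2 mm. A picture is of the moment at which its call begins: read the wrist's pose just before it. calibration takes no time and is no camera call; for the wrist camera it gives the pose at the moment of the call.
A pose or a line that the arm cannot do raises PlanningError and nothing moves.
- finish_job(): hands the job in, once; it reports no verdict.
The state is a dict: "time": time; "joint_positions": joint angles; "qvel": joint speeds; "tau": joint torques, N m; "position": TCP position; "orientation": TCP orientation; "force": force on the tool from outside, world axes, zero at the start; "moment": the same for the moment, N m; "finger_gap": finger opening in m.
Only numpy, scipy, OpenCV 4.12 (cv2) and the standard library are available. Lean on these libraries where they do the work, as an engineer would, in place of code of your own. Each camera call takes 0.05 s, during which the arm holds its last target.

## Working session

There is one attempt and no reset: what is moved stays moved. The work goes in short steps, each a Python script; the robot and the scene stay as the last script left them, time stands still between calls to the robot, and variables do not carry over. Pictures are saved under pics/ and viewed, and the job is handed in when it is done.

```bash
mkdir -p pics; python3 - <<'E'
from plant import *
import cv2, numpy as np
o=get_obs(); print({k:(np.round(v,3).tolist()) for k,v in o.items()})
for n in ("scene","side","wrist"):
    c=calibration(n); im=get_image(n); cv2.imwrite(f"pics/{n}0.png",im[:,:,::-1])
    print(n,{k:np.round(v,4).tolist() for k,v in c.items()})
E
```

```text
{'time': 0.0, 'joint_positions': [0.034, 0.69, -0.195, 1.566, 0.157, 0.903, -0.215], 'qvel': [-0.0, -0.001, -0.001, 0.0, 0.001, 0.0, -0.0], 'tau': [0.001, -53.963, -1.267, -15.855, 0.009, 0.009, 0.0], 'position': [0.624, -0.0, 0.255], 'orientation': [-3.14, 0.0, 1.571], 'force': [-0.448, 0.752, 0.131], 'moment': [-0.02, -0.002, 0.014], 'finger_gap': 0.085}
scene {'fx': 451.6433, 'fy': 451.6433, 'cx': 262.8583, 'cy': 191.5115, 'eye': [1.4419, -0.2011, 0.9086], 'rotation': [-2.3079, -0.008, 1.3474]}
side {'fx': 377.1368, 'fy': 377.1368, 'cx': 251.6605, 'cy': 185.0237, 'eye': [0.2193, -0.5977, 0.7499], 'rotation': [-2.338, 0.0136, -0.5675]}
wrist {'fx': 342.6507, 'fy': 342.6507, 'cx': 257.2899, 'cy': 192.1895, 'eye': [0.6246, 0.0702, 0.3726], 'rotation': [2.86, 0.0022, -0.0003]}
```

View pics/scene0.png

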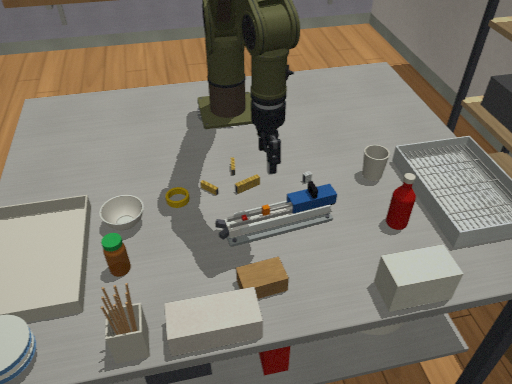

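View pics/side0.png

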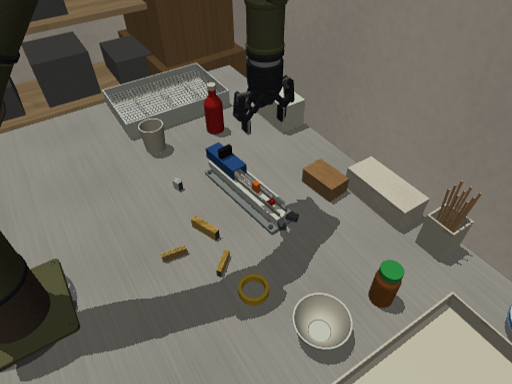

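View pics/wrist0.png

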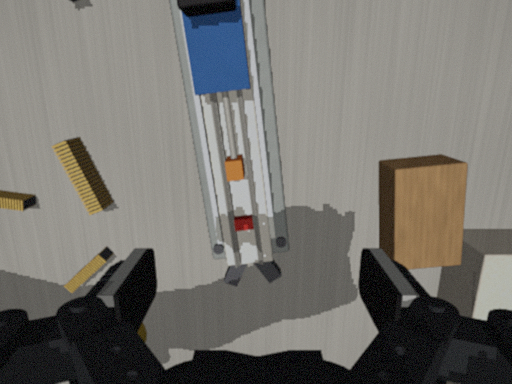

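The wrist view shows three brass pieces: the large one at wrist (82,175) = scene (247,183) = side (205,227), and smaller ones at wrist (12,200) = scene (232,165) and wrist (90,270) = scene (209,187). The stub is silver, at scene (307,177). I'll measure them next, and check the choice in a close crop.

```bash
cat > h.py <<'E'
from plant import *
import cv2, numpy as np
from scipy.spatial.transform import Rotation as Ro
def ray(c,p):
    d=np.array([(p[0]-c["cx"])/c["fx"],(p[1]-c["cy"])/c["fy"],1.])
    return np.array(c["eye"]),Ro.from_euler('xyz',c["rotation"]).apply(d)
def cast(c,p,z):
    e,d=ray(c,p); return e+d*(z-e[2])/d[2]
def proj(c,P):
    q=Ro.from_euler('xyz',c["rotation"]).inv().apply(np.asarray(P,float)-np.array(c["eye"]))
    return np.array([c["fx"]*q[...,0]/q[...,2]+c["cx"],c["fy"]*q[...,1]/q[...,2]+c["cy"]]).T
def hsv(im): return cv2.cvtColor(im,cv2.COLOR_RGB2HSV)
def blobs(m,amin=25):
    n,l,s,ce=cv2.connectedComponentsWithStats(m.astype(np.uint8))
    return [(int(s[i,4]),ce[i],l==i) for i in range(1,n) if s[i,4]>=amin]
E
python3 - <<'E'
from h import *
im0={n:cv2.imread(f"pics/{n}0.png")[:,:,::-1].copy() for n in("scene","side","wrist")}
for n,im in im0.items():
    c=calibration(n); H=hsv(im)
    m=(H[...,0]>17)&(H[...,0]<28)&(H[...,1]>120)&(H[...,2]>90)
    m=cv2.morphologyEx(m.astype(np.uint8),cv2.MORPH_CLOSE,np.ones((5,5)))
    for a,ce,b in blobs(m,40):
        ys,xs=np.nonzero(b); r=cv2.boxPoints(cv2.minAreaRect(np.c_[xs,ys].astype(np.float32)))
        P=np.array([cast(c,q,.03)[:2] for q in r]); print(n,a,ce.round(),cast(c,ce,.02).round(3),'sides',np.linalg.norm(P[1]-P[0]).round(3),np.linalg.norm(P[2]-P[1]).round(3))
    for nm,lo,hi,z in(("red",0,4,.05),("orange",5,14,.0715),("blue",105,125,.078)):
        m=(H[...,0]>=lo)&(H[...,0]<=hi)&(H[...,1]>190)&(H[...,2]>100 if nm!="blue" else H[...,2]>60)
        for a,ce,b in blobs(m,25): print("  ",n,nm,a,ce.round(),cast(c,ce,z).round(3))
s=im0["wrist"][110:310,0:240]; cv2.imwrite("pics/crop1.png",cv2.resize(s,None,fx=3,fy=2.9,interpolation=2)[:,:,::-1])
E
```

```text
scene 217 [248. 183.] [ 0.441 -0.013  0.02 ] sides 0.079 0.044
scene 128 [208. 187.] [ 0.434 -0.13   0.02 ] sides 0.03 0.063
scene 325 [177. 197.] [ 0.459 -0.225  0.02 ] sides 0.067 0.084
scene 1013 [261. 273.] [ 0.776 -0.046  0.02 ] sides 0.118 0.072
   scene red 176 [406. 196.] [0.625 0.405 0.05 ]
   scene orange 29 [266. 211.] [0.62  0.001 0.072]
   scene blue 101 [317. 203.] [0.625 0.14  0.078]
side 154 [204. 224.] [ 0.441 -0.009  0.02 ] sides 0.017 0.08
side 99 [173. 251.] [ 0.342 -0.042  0.02 ] sides 0.058 0.012
side 116 [223. 260.] [ 0.427 -0.128  0.02 ] sides 0.059 0.013
side 310 [253. 287.] [ 0.448 -0.226  0.02 ] sides 0.066 0.068
   side red 82 [210. 102.] [0.701 0.448 0.05 ]
   side orange 28 [256. 183.] [0.602 0.001 0.072]
wrist 1023 [ 78. 177.] [ 0.434 -0.015  0.02 ] sides 0.015 0.078
wrist 242 [ 11. 203.] [ 0.357 -0.044  0.02 ] sides 0.012 0.024
wrist 450 [ 85. 273.] [ 0.426 -0.128  0.02 ] sides 0.059 0.011
   wrist red 99 [243. 224.] [ 0.61  -0.056  0.05 ]
```

View pics/crop1.png

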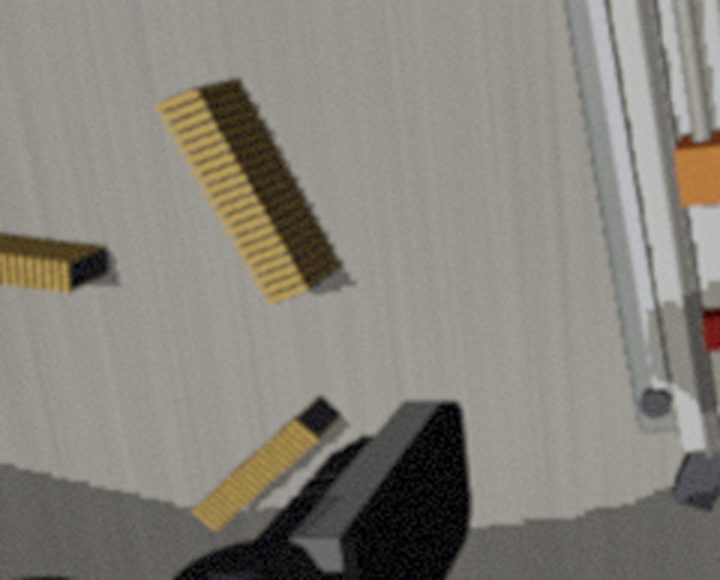

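The crop shows the stick at wrist (82,175), about 80 mm long. The other two are about 59 x 12 mm decoys, so I'm taking the big one. Next is a better wrist view covering the stick and the whole clipper.

```bash
python3 - <<'E'
from h import *
move_pose([0.53,0.055,0.30],[np.pi,0,1.571])
pause(.2)
import json
c=calibration("wrist"); im=get_image("wrist"); cv2.imwrite("pics/w1.png",im[:,:,::-1])
json.dump({k:np.asarray(v).tolist() for k,v in c.items()},open("w1.json","w"))
cv2.imwrite("pics/w1s.png",cv2.resize(im,(800,600),interpolation=2)[:,:,::-1])
print(get_obs()["time"],get_obs()["position"],c)
E
```

```text
0.9417 [0.53054254 0.05427981 0.29939955] {'fx': 342.65070106767206, 'fy': 342.65070106767206, 'cx': 257.28993821495305, 'cy': 192.1895048025745, 'eye': array([0.53076098, 0.12449084, 0.41642788]), 'rotation': array([ 2.85970518e+00,  8.89781112e-04, -1.84974784e-03])}
```

View pics/w1s.png

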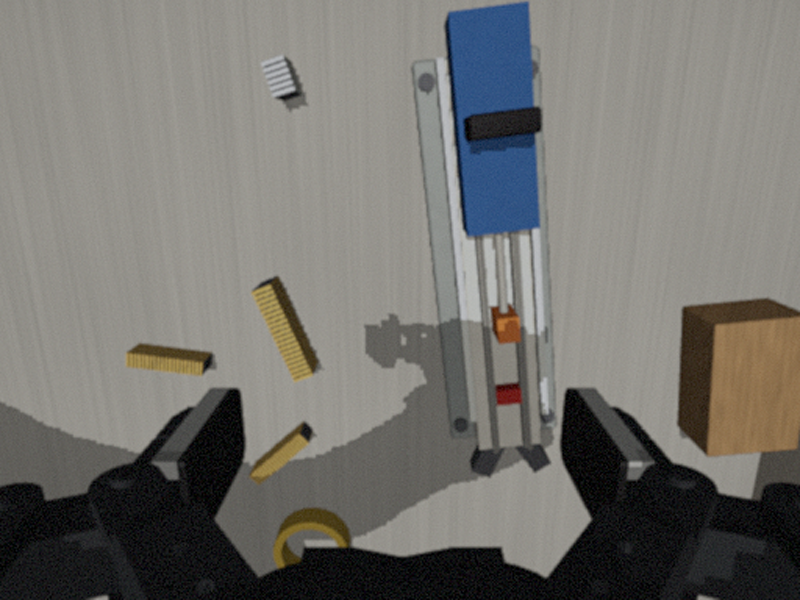

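```bash
python3 - <<'E'
from h import *
import json
c={k:np.array(v) if isinstance(v,list) else v for k,v in json.load(open("w1.json")).items()}
im=cv2.imread("pics/w1.png")[:,:,::-1].copy(); H=hsv(im)
def rect(b,z,nm):
    ys,xs=np.nonzero(b); r=cv2.boxPoints(cv2.minAreaRect(np.c_[xs,ys].astype(np.float32)))
    P=np.array([cast(c,q,z)[:2] for q in r]); e1=P[1]-P[0];e2=P[2]-P[1]
    L=e1 if np.linalg.norm(e1)>np.linalg.norm(e2) else e2
    print(nm,r.round(1).tolist(),'ctr',P.mean(0).round(4),'sz',np.linalg.norm(e1).round(4),np.linalg.norm(e2).round(4),'yaw',np.degrees(np.arctan2(L[1],L[0])).round(2)%180)
m=(H[...,0]>17)&(H[...,0]<30)&(H[...,1]>90)&(H[...,2]>60)
m=cv2.morphologyEx(m.astype(np.uint8),cv2.MORPH_CLOSE,np.ones((3,3)))
for a,ce,b in blobs(m,100): rect(b,.03,f"brass {a}"); 
m=(H[...,0]>100)&(H[...,0]<125)&(H[...,1]>120)&(H[...,2]>100)
bl=(m|((H[...,2]<60)&(np.indices(m.shape)[0]<95)&(np.indices(m.shape)[1]>290)&(np.indices(m.shape)[1]<348)))
for a,ce,b in blobs(bl,500): rect(b,.078,f"blue {a}")
m=((H[...,0]<5)|(H[...,0]>175))&(H[...,1]>150)
for a,ce,b in blobs(m,15): print("red",a,ce,cast(c,ce,.052)); rect(b,.052,"red")
m=(H[...,0]>=6)&(H[...,0]<16)&(H[...,1]>180)&(H[...,2]>140)
for a,ce,b in blobs(m,15):
    if 290<ce[0]<350: rect(b,.0715,"orange")
cv2.imwrite("pics/c2.png",cv2.resize(im[130:310,255:365],None,fx=4.5,fy=3.3,interpolation=2)[:,:,::-1])
cv2.imwrite("pics/c2b.png",cv2.resize(im[0:160,240:380],None,fx=4,fy=3.5,interpolation=2)[:,:,::-1])
cv2.imwrite("pics/c2s.png",cv2.resize(im[165:320,70:220],None,fx=4,fy=3.8,interpolation=2)[:,:,::-1])
E
```

```text
brass 1183 [[160.5, 185.89999389648438], [177.6999969482422, 177.6999969482422], [205.8000030517578, 236.3000030517578], [188.60000610351562, 244.5]] ctr [ 0.442  -0.0117] sz 0.0229 0.0792 yaw 111.8
brass 103 [[443.5, 204.60000610351562], [447.20001220703125, 194.89999389648438], [466.1000061035156, 202.0], [462.5, 211.6999969482422]] ctr [ 0.7642 -0.0015] sz 0.0122 0.0253 yaw 159.64
brass 710 [[80.0, 233.89999389648438], [81.80000305175781, 219.1999969482422], [133.1999969482422, 225.39999389648438], [131.39999389648438, 240.10000610351562]] ctr [ 0.3474 -0.0345] sz 0.0196 0.0615 yaw 172.42
brass 519 [[156.8000030517578, 301.29998779296875], [192.1999969482422, 271.0], [200.3000030517578, 280.6000061035156], [165.0, 310.79998779296875]] ctr [ 0.4288 -0.1193] sz 0.0649 0.0166 yaw 42.21
brass 850 [[167.1999969482422, 334.0], [215.60000610351562, 318.29998779296875], [225.3000030517578, 348.29998779296875], [176.89999389648438, 364.0]] ctr [ 0.4477 -0.1961] sz 0.0698 0.0486 yaw 20.43
blue 6699 [[281.70001220703125, 7.900000095367432], [336.8999938964844, 1.399999976158142], [353.70001220703125, 144.3000030517578], [298.5, 150.8000030517578]] ctr [0.5876 0.1361] sz 0.0491 0.1289 yaw 100.97
red 170 [324.97058824 252.05882353] [ 0.60902567 -0.05385068  0.052     ]
red [[317.1000061035156, 246.6999969482422], [332.1000061035156, 245.39999389648438], [333.20001220703125, 256.8999938964844], [318.1000061035156, 258.29998779296875]] ctr [ 0.6092 -0.0536] sz 0.0175 0.0149 yaw 5.61
```

View pics/c2.png

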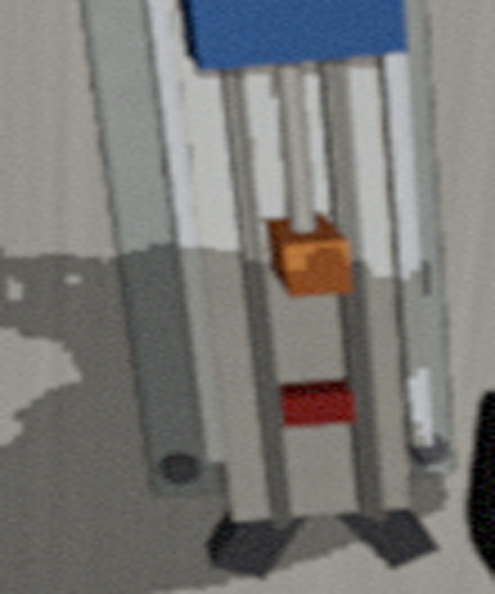

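View pics/c2b.png

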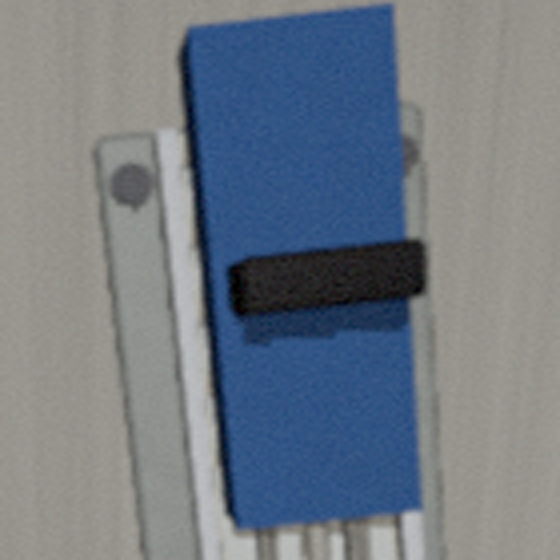

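View pics/c2s.png

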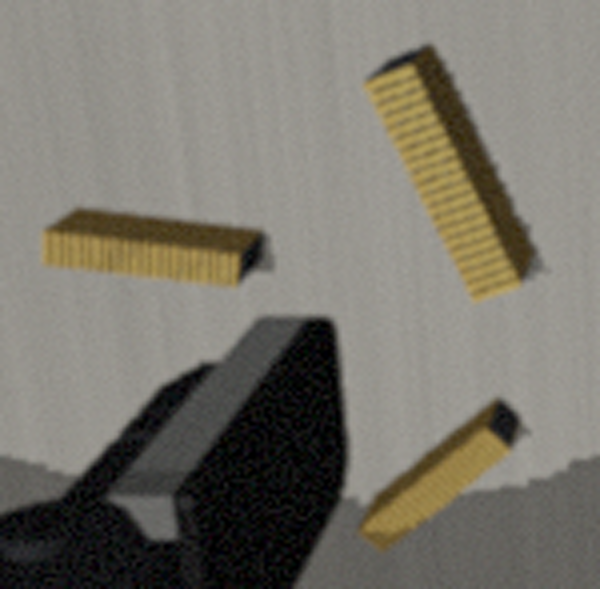

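```bash
python3 - <<'E'
from h import *
import json
c={k:np.array(v) if isinstance(v,list) else v for k,v in json.load(open("w1.json")).items()}
def C(pts,s,off,z): return np.array([cast(c,((p[0]+.5)/s[0]+off[0]-.5,(p[1]+.5)/s[1]+off[1]-.5),z)[:2] for p in pts])
def yaw(a,b): d=b-a; return np.degrees(np.arctan2(d[1],d[0])).round(2),np.linalg.norm(d).round(4)
S=C([(366,84),(417,63),(521,281),(473,299)],(4,3.8),(70,165),.03)
print("stick ctr",S.mean(0).round(4),yaw(S[3],S[0]),yaw(S[2],S[1]),yaw(S[0],S[1]),yaw(S[3],S[2]))
D=C([(45,233),(75,208),(265,233),(238,285)],(4,3.8),(70,165),.02); print("decoy",D.round(3).tolist())
R=C([(192,28),(392,5),(421,508),(238,528)],(4,3.5),(240,0),.078)
print("rail ctr",R.mean(0).round(4),yaw(R[3],R[0]),yaw(R[2],R[1]),yaw(R[0],R[1]),yaw(R[3],R[2]))
F=np.vstack([C([(97,138),(418,103)],(4,3.5),(240,0),.012),C([(455,470),(152,495)],(4.5,3.3),(255,130),.012)])
print("foot ctr",F.mean(0).round(4),yaw(F[3],F[0]),yaw(F[2],F[1]),yaw(F[0],F[1]),yaw(F[3],F[2]))
W=C([(270,515),(290,515),(358,515),(382,515),(225,75),(245,75),(325,75),(348,75)],(4.5,3.3),(255,130),.05)
m=W.reshape(2,4,2).mean(1); print("wall mid",m.round(4).tolist(),yaw(m[0],m[1]), W[:4,0].round(4),W[4:,0].round(4))
T=C([(232,262),(424,240),(424,292),(240,316)],(4,3.5),(240,0),.108); print("tab",T.mean(0).round(4),yaw(T[0],T[1]))
red=C([(280,384),(352,382),(353,398),(281,401)],(4.5,3.3),(255,130),.052); print("red quad",red.round(4).tolist())
org=C([(287,258),(347,236),(350,293),(290,296)],(4.5,3.3),(255,130),.0715);print("or",org.round(4).tolist())
np.set_printoptions(suppress=True)
a=np.radians(yaw(F.mean(0),R.mean(0))[0]);
# clipper origin from foot: centre is +30mm
for deg in (96,96.5,97,97.5):
    u=np.array([np.cos(np.radians(deg)),np.sin(np.radians(deg))]); v=np.array([-u[1],u[0]])
    o=F.mean(0)-.03*u
    f=lambda P:(np.array([(P-o)@u,(P-o)@v])*1000).round(1).tolist()
    print(deg,o.round(4),"rail",f(R.mean(0)),"tab",f(T.mean(0)),"wall",f(m[0]),f(m[1]),"red",f(red.mean(0)),"or",f(org.mean(0)))
E
```

```text
stick ctr [ 0.4389 -0.0134] (np.float64(110.62), np.float64(0.0769)) (np.float64(110.29), np.float64(0.0772)) (np.float64(23.36), np.float64(0.0167)) (np.float64(22.66), np.float64(0.0163))
decoy [[0.311, -0.034], [0.322, -0.025], [0.38, -0.034], [0.369, -0.052]]
rail ctr [0.587  0.1361] (np.float64(96.4), np.float64(0.1286)) (np.float64(96.82), np.float64(0.1283)) (np.float64(6.65), np.float64(0.0444)) (np.float64(7.09), np.float64(0.0454))
foot ctr [0.5982 0.0389] (np.float64(96.5), np.float64(0.2962)) (np.float64(96.89), np.float64(0.2951)) (np.float64(6.44), np.float64(0.0872)) (np.float64(7.16), np.float64(0.0891))
wall mid [[0.6141, -0.0994], [0.5958, 0.0629]] (np.float64(96.42), np.float64(0.1634)) [0.5993 0.6047 0.6229 0.6294] [0.5813 0.5861 0.6052 0.6107]
tab [0.5859 0.1359] (np.float64(6.99), np.float64(0.0408))
red quad [[0.5992, -0.0462], [0.6177, -0.0454], [0.6183, -0.0516], [0.5997, -0.0527]]
or [[0.5951, 0.0072], [0.6088, 0.0146], [0.6107, -0.0048], [0.5965, -0.0058]]
96 [0.6013 0.009 ] rail [127.9, 0.9] tab [127.8, 2.1] wall [-109.2, -1.3] [54.2, -0.1] red [-58.4, -1.3] or [-6.4, -0.8]
96.5 [0.6016 0.0091] rail [127.9, 0.1] tab [127.8, 1.2] wall [-109.2, -0.1] [54.2, -0.4] red [-58.4, -0.5] or [-6.4, -0.5]
97 [0.6019 0.0091] rail [127.9, -0.8] tab [127.8, 0.4] wall [-109.2, 1.1] [54.2, -0.6] red [-58.4, 0.3] or [-6.4, -0.1]
97.5 [0.6021 0.0091] rail [127.9, -1.6] tab [127.8, -0.5] wall [-109.2, 2.3] [54.1, -0.8] red [-58.4, 1.0] or [-6.4, 0.2]
```

The measurements agree:
- **Clipper:** yaw is about 96.6° and the origin about (0.602, 0.009). The rail, foot and walls agree within about 1 mm.
- **Stick:** centre is about (0.439, -0.013), yaw 110.5°, size about 77 x 16.5 mm.

Now I'll grasp it.

```bash
python3 - <<'E'
from h import *
y=np.radians(110.5)
move_pose([0.4395,-0.0134,0.13],[np.pi,0,y])
c=calibration("wrist"); im=get_image("wrist")
import json; json.dump({k:np.asarray(v).tolist() for k,v in c.items()},open("w2.json","w"))
cv2.imwrite("pics/w2.png",im[:,:,::-1])
o=get_obs(); print(o["time"],o["position"],o["orientation"],o["force"])
print(proj(c,[[.4389,-.0134,.03]]))
E
```

```text
1.825 [ 0.44184809 -0.01275451  0.13064079] [3.13768534e+00 7.06653361e-04 1.92840789e+00] [0.50277815 0.00587235 0.21839895]
[[253.50200165 202.24233211]]
```

View pics/w2.png

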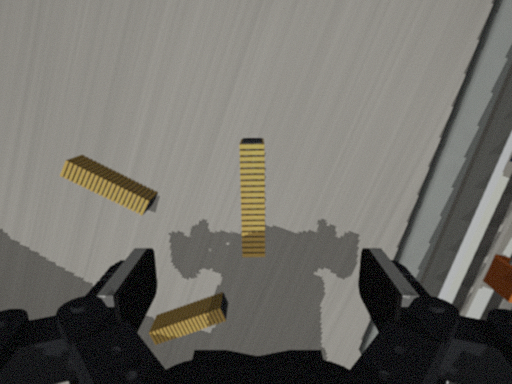

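The stick sits centred at (253,200), as predicted, and in line with the jaws. The neighbours at (110,185) and (190,318) are clear of the fingers.

```bash
python3 - <<'E'
from h import *
y=np.radians(110.5)
s=move_linear([0.439,-0.0134,0.0425],[np.pi,0,y],feed=.1,until_force=6)
o=get_obs(); print(s,o["position"],o["orientation"],o["force"].round(1))
grab(60); o=get_obs(); print(o["time"],o["finger_gap"],o["position"],o["force"].round(1),o["moment"].round(2))
move_linear([0.439,-0.0134,0.13],feed=.15); pause(.2)
o=get_obs(); print(o["time"],o["finger_gap"],o["position"],o["orientation"],o["force"].round(2))
cv2.imwrite("pics/w3.png",get_image("wrist")[:,:,::-1])
E
```

```text
Traceback (most recent call last):
plant.PlanningError: the arm cannot follow that straight line within its joint ranges
```

```bash
python3 - <<'E'
from h import *
print(get_obs()["joint_positions"].round(3))
for d in (110.5,-69.5):
  for z in (.13,.1,.07,.0425):
    for rx in (0,):
      q=inverse_kinematics([.439,-.0134,z],[np.pi,0,np.radians(d)]); print(d,z,None if q is None else np.round(q,3))
q=inverse_kinematics([.602,.009,.15],[np.pi,0,np.radians(96.6)]);print(np.round(q,3))
E
```

```text
[ 0.003  0.704 -0.124  2.218  0.353  0.233 -0.079]
110.5 0.13 [ 0.003  0.704 -0.123  2.224  0.354  0.231 -0.079]
110.5 0.1 [-0.028  0.77  -0.074  2.24   0.375  0.142 -0.095]
110.5 0.07 [-0.057  0.839 -0.029  2.251  0.395  0.056 -0.112]
110.5 0.0425 [ 0.515  1.134 -1.045  2.225  1.496  0.904 -1.207]
-69.5 0.13 [-0.212  0.724  0.223  2.234 -0.649  0.245 -2.193]
-69.5 0.1 [ 0.303  0.833 -0.619  2.223  1.196  0.479  2.202]
-69.5 0.07 [ 0.063  0.842 -0.222  2.245  1.187  0.178  2.232]
-69.5 0.0425 [ 0.093  0.908 -0.271  2.247  1.546  0.213  1.877]
[ 0.017  0.799 -0.192  1.729  0.233  0.636 -0.191]
```

```bash
python3 - <<'E'
from h import *
y=np.radians(110.5)
move_j([0.515,0.934,-1.045,2.1,1.496,0.904,-1.207])
for z in (.13,.09,.0425):
  q=inverse_kinematics([.439,-.0134,z],[np.pi,0,y]); print(z,None if q is None else np.round(q,3))
q=inverse_kinematics([.602,.009,.15],[np.pi,0,np.radians(96.6)]);print(np.round(q,3))
print(get_obs()["time"],get_obs()["position"])
try:
  move_pose([0.439,-0.0134,0.11],[np.pi,0,y]); pause(.2)
  s=move_linear([0.439,-0.0134,0.0425],[np.pi,0,y],feed=.1,until_force=6)
  pause(.2)
  o=get_obs(); print(s,o["time"],o["position"],o["orientation"],o["force"].round(1))
  im=get_image("wrist");cv2.imwrite("pics/w3.png",im[:,:,::-1])
except PlanningError as e: print(e)
E
```

```text
0.13 [ 0.547  0.936 -1.092  2.196  1.217  0.866 -1.   ]
0.09 [ 0.523  1.018 -1.055  2.216  1.348  0.862 -1.103]
0.0425 [ 0.499  1.115 -1.007  2.226  1.496  0.865 -1.207]
[ 0.409  0.975 -0.969  1.707  0.945  1.    -0.804]
2.8833 [ 0.54944548 -0.03713705  0.14228774]
False 4.6583 [ 0.43935352 -0.01339429  0.04303659] [3.14056271e+00 4.22301941e-04 1.92858387e+00] [-0.4 -0.8 -0.5]
```

View pics/w3.png

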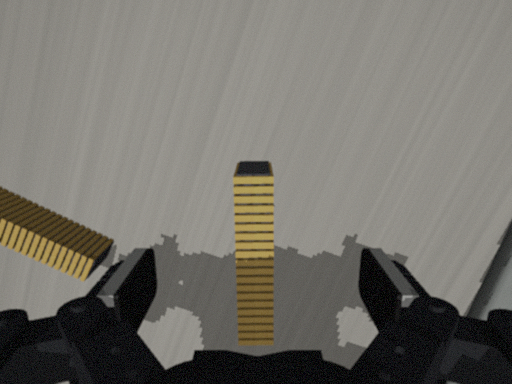

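The jaws straddle the stick: its top runs over rows 175–345 at x of about 254, and the decoy at (50,235) is just clear. I'll grip and lift.

```bash
python3 - <<'E'
from h import *
grab(60); o=get_obs(); print(o["time"],o["finger_gap"],o["position"],o["force"].round(1),o["moment"].round(2))
move_linear([0.439,-0.0134,0.15],feed=.15); pause(.2)
o=get_obs(); print(o["time"],o["finger_gap"],o["position"],o["orientation"],o["force"].round(2))
c=calibration("wrist"); im=get_image("wrist"); cv2.imwrite("pics/w4.png",im[:,:,::-1])
# cast in tool frame: plane of stick top = tcp z -0.0125-ish
p=o["position"]; u=np.array([np.cos(o["orientation"][2]),np.sin(o["orientation"][2])])
for r in (150,160,170,175,180): print(r,((cast(c,(254,r),p[2]-.0125)[:2]-p[:2])@u).round(4))
E
```

```text
5.35 0.014117968227120893 [ 0.43896034 -0.01344391  0.04265713] [-1.  -0.6  3.4] [-0.11  0.12 -0.01]
6.4167 0.01451000111261211 [ 0.43853871 -0.01345712  0.14925319] [-3.14013679e+00 -6.77453474e-04  1.92872234e+00] [ 0.49  0.88 -0.93]
150 0.0496
160 0.0457
170 0.0418
175 0.0398
180 0.0378
```

View pics/w4.png

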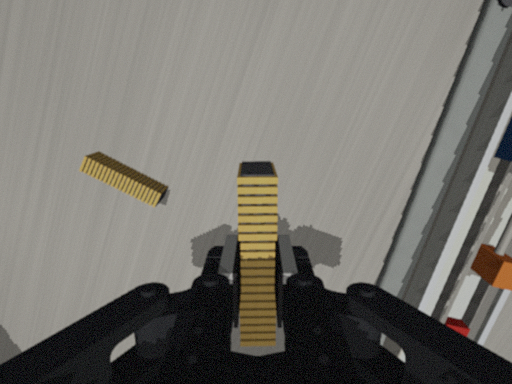

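Held level: the rear end is at row 176, which is +39.6 mm from the TCP, so the grip is centred. Next I'll hover over the channel and check alignment.

```bash
cat >> h.py <<'E'
YAW=np.radians(96.6); U=np.array([np.cos(YAW),np.sin(YAW)]); V=np.array([-U[1],U[0]]); O=np.array([.6016,.0091])
def W(x,y,z): return [*(O+x*U+y*V),z]
def L(p): d=np.array(p[:2])-O; return np.array([d@U*1000,d@V*1000,p[2]*1000]).round(2)
def look(n,s,crop=None):
    import json
    c=calibration(n); im=get_image(n); cv2.imwrite(f"pics/{s}.png",im[:,:,::-1]); json.dump({k:np.asarray(v).tolist() for k,v in c.items()},open(s+".json","w"))
    return c,im
E
python3 - <<'E'
from h import *
q=inverse_kinematics(W(-.065,0,.135),[np.pi,0,YAW]);print(np.round(q,3))
move_pose(W(-.065,0,.135),[np.pi,0,YAW]); pause(.3)
o=get_obs(); print(o["time"],o["finger_gap"],L(o["position"]),o["orientation"],o["force"].round(2))
c,im=look("wrist","w5"); cv2.imwrite("pics/w5s.png",cv2.resize(im,(800,600),interpolation=2)[:,:,::-1])
E
```

```text
[ 0.531  1.033 -1.028  1.684  1.013  1.049 -0.732]
7.5 0.01466707363152228 [-64.61   0.58 135.22] [-3.14129429e+00  1.45127802e-04  1.68741086e+00] [ 0.95  0.47 -0.96]
```

View pics/w5s.png

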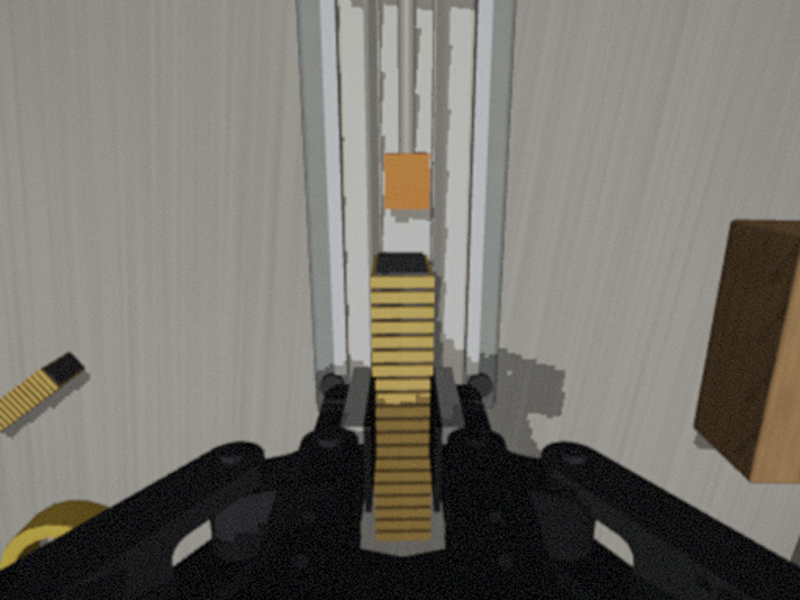

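```bash
python3 - <<'E'
from h import *
import json
c={k:np.array(v) if isinstance(v,list) else v for k,v in json.load(open("w5.json")).items()}
im=cv2.imread("pics/w5.png")[:,:,::-1].copy(); H=hsv(im)
m=(H[...,0]>=4)&(H[...,0]<16)&(H[...,1]>180)&(H[...,2]>140)
for a,ce,b in blobs(m,100):
    ys,xs=np.nonzero(b)
    if 230<ce[0]<290:
        print("orange",a,ce,xs.min(),xs.max(),ys.min(),ys.max(),L(cast(c,ce,.0715)),"front edge",L(cast(c,(ce[0],ys.max()+.5),.0715)), "rear",L(cast(c,(ce[0],ys.min()-.5),.0715)))
f=lambda x,y,z:L(cast(c,(x/1.5625,y/1.5625),z))
print("stick rear",f(371,275,.1225),f(434,275,.1225))
print("stick front",f(374,540,.1225),f(431,540,.1225))
g=im.astype(int)
for r in (20,60,100,150):
    print(r,[ (x,int(g[r,x].sum()//3)) for x in range(185,345,1)][0:0])
    d=g[r-2:r+3,185:345].mean((0,2)); e=np.abs(np.diff(d)); k=[i for i in range(1,len(e)-1) if e[i]>8 and e[i]>=e[i-1] and e[i]>=e[i+1]]
    print([(185+i,round(d[i]),round(d[i+1]),float(L(cast(c,(185.5+i,r),.052))[1])) for i in k])
E
```

```text
stick rear [-25.32   8.46 122.5 ] [-25.3   -7.22 122.5 ]
stick front [-104.2     8.78  122.5 ] [-104.17   -7.74  122.5 ]
20 []
[(189, 138, 115, 36.89), (192, 122, 130, 35.29), (205, 157, 178, 28.39), (214, 153, 94, 23.6), (216, 103, 152, 22.54), (232, 163, 138, 14.04), (235, 119, 107, 12.45), (240, 111, 128, 9.79), (244, 142, 174, 7.67), (254, 143, 116, 2.35), (256, 126, 139, 1.29), (258, 149, 160, 0.23), (260, 164, 151, -0.83), (263, 129, 114, -2.43), (266, 109, 120, -4.02), (269, 148, 174, -5.61), (276, 162, 127, -9.33), (278, 139, 125, -10.39), (287, 144, 171, -15.17), (303, 130, 86, -23.67), (305, 126, 176, -24.73), (314, 171, 145, -29.51), (326, 128, 117, -35.89), (329, 111, 139, -37.48)]
60 []
[(191, 136, 112, 36.87), (193, 116, 125, 35.77), (206, 146, 169, 28.65), (215, 169, 108, 23.73), (217, 82, 133, 22.63), (233, 160, 138, 13.87), (235, 128, 117, 12.78), (240, 106, 124, 10.04), (242, 134, 107, 8.95), (245, 147, 176, 7.31), (254, 164, 124, 2.38), (256, 125, 140, 1.28), (258, 150, 161, 0.19), (261, 151, 138, -1.45), (263, 127, 111, -2.55), (265, 116, 140, -3.64), (268, 164, 1
[... 323 characters left out ...]
, 169, 22.17), (234, 157, 137, 13.7), (236, 126, 113, 12.57), (241, 108, 122, 9.74), (243, 125, 110, 8.62), (273, 125, 137, -8.32), (277, 145, 126, -10.58), (285, 136, 163, -15.09), (300, 147, 95, -23.56), (302, 111, 165, -24.69), (311, 169, 141, -29.76), (323, 119, 108, -36.54), (325, 117, 142, -37.66)]
150 []
[(196, 135, 113, 36.52), (198, 117, 129, 35.35), (210, 157, 181, 28.29), (218, 167, 110, 23.59), (220, 116, 166, 22.42), (234, 176, 156, 14.19), (237, 126, 109, 12.43), (241, 106, 116, 10.08), (244, 127, 157, 8.32), (274, 171, 135, -9.31), (286, 156, 180, -16.36), (298, 162, 121, -23.4), (300, 101, 147, -24.58), (309, 169, 141, -29.86), (320, 125, 109, -36.33), (322, 113, 141, -37.5)]
```

Alignment is good. The channel centre sits about 1 mm to -y of the stick centre in the same picture, so I'm correcting for that. Then I'll lower to the slide height and feel for the follower.

```bash
cat >> h.py <<'E'
def st(t=""):
    o=get_obs(); print(t,round(o["time"],2),"gap",round(o["finger_gap"]*1000,2),"L",L(o["position"]),"F",round(o["force"][:2]@U,2),round(o["force"][:2]@V,2),round(o["force"][2],2)); return o
E
python3 - <<'E'
from h import *
move_linear(W(-.065,-.001,.135),feed=.1); pause(.1); st()
s=move_linear(W(-.065,-.001,.1005),feed=.08,until_force=4); pause(.3); st(s)
s=move_linear(W(-.025,-.001,.1005),feed=.02,until_force=2.2); st(s); pause(.3); st()
E
```

```text
7.9 gap 14.42 L [-65.03  -1.   135.  ] F 0.11 0.24 -0.82
False 8.78 gap 13.95 L [-65.01  -1.26 100.93] F -1.01 0.64 -0.61
True 9.67 gap 14.71 L [-54.03  -0.8   99.99] F -1.31 0.44 -1.27
 9.97 gap 14.38 L [-5.401e+01 -2.000e-02  9.915e+01] F -0.18 0.13 -0.9
```

```bash
cat >> h.py <<'E'
def avg(t="",n=12):
    A=[]
    for i in range(n):
        o=get_obs(); A.append(np.r_[L(o["position"]),o["force"][:2]@U,o["force"][:2]@V,o["force"][2]]); pause(.025)
    A=np.array(A); print(t,round(o["time"],2),"mean",A.mean(0).round(2),"std",A.std(0).round(2)); return A.mean(0)
E
python3 - <<'E'
from h import *
avg("here")
for x in (-53,-52,-51,-50):
    move_linear(W(x/1000,-.0005,.1005),feed=.02); avg(x)
look("wrist","w6")
E
```

```text
here 10.24 mean [-5.402e+01 -3.000e-02  9.920e+01 -7.700e-01 -1.100e-01 -9.500e-01] std [0.01 0.01 0.03 0.52 0.4  0.54]
-53 10.79 mean [-53.76  -0.19 100.28  -3.07   0.35  -2.2 ] std [0.09 0.01 0.01 0.45 0.63 0.38]
-52 11.34 mean [-52.01  -0.36 100.43  -3.23   1.02  -2.49] std [0.02 0.04 0.03 0.41 0.37 0.31]
-51 11.89 mean [-50.88  -0.46 100.5   -2.92   1.07  -2.38] std [0.04 0.01 0.01 0.51 0.42 0.25]
-50 12.44 mean [-49.95  -0.48 100.5   -3.37   1.43  -2.44] std [0.01 0.01 0.01 0.41 0.43 0.49]
```

View pics/w6.png

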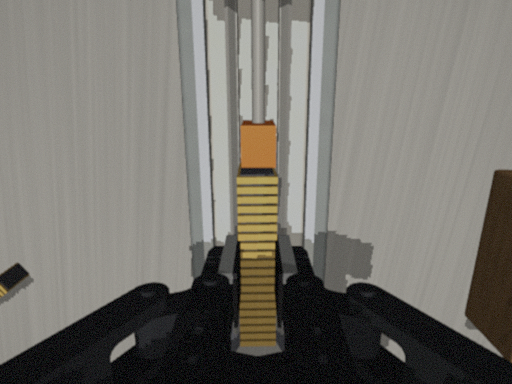

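The follower contact is at TCP x of about -54.0 mm with the force at -3 N, matching the 3 N preload. That puts the nose at about x = -59 mm. I'll push 36.5 mm further, to the middle of the 35–38 mm window, watching the spring force.

```bash
python3 - <<'E'
from h import *
s=move_linear(W(-.030,-.0005,.1005),feed=.03,until_force=5); avg(s,8)
s=move_linear(W(-.0175,-.0005,.1005),feed=.02,until_force=5); a=avg(s,12)
st()
c,im=look("wrist","w7")
c,im=look("side","s7"); cv2.imwrite("pics/s7c.png",cv2.resize(im[130:250,190:320],None,fx=5,fy=5,interpolation=2)[:,:,::-1])
E
```

```text
False 13.51 mean [-30.14  -0.47 100.47  -5.16   1.23  -1.67] std [0.02 0.01 0.01 0.41 0.39 0.21]
False 14.58 mean [-18.37  -0.44 100.43  -6.33   1.32  -1.45] std [0.02 0.01 0.01 0.48 0.55 0.29]
 14.61 gap 14.45 L [-18.38  -0.42 100.41] F -5.76 1.89 -0.72
```

View pics/w7.png

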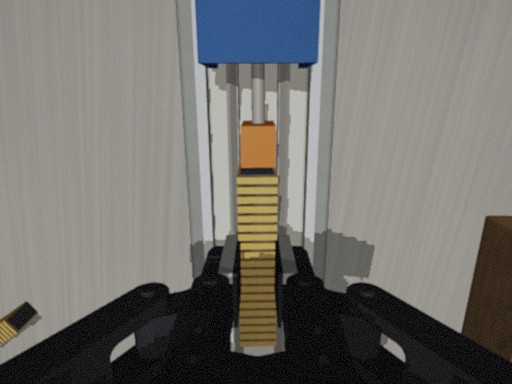

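View pics/s7c.png

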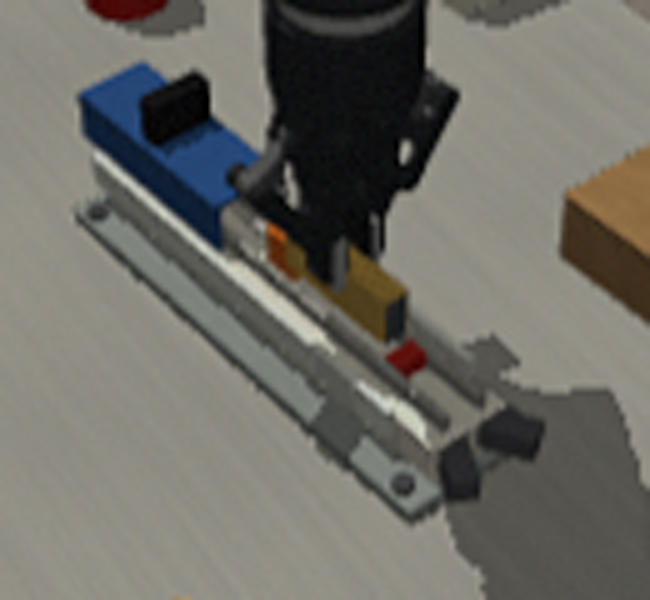

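The actual x is -18.4 mm because the arm yields under the spring load. I'll trim about 1 mm and then lower.

```bash
python3 - <<'E'
from h import *
s=move_linear(W(-.0165,-.0005,.1005),feed=.02,until_force=4); avg(s,8)
s=move_linear(W(-.0165,-.0005,.0900),feed=.03,until_force=5); avg(s,8)
s=move_linear(W(-.0165,-.0005,.0800),feed=.02,until_force=5); avg(s,8)
c,im=look("side","s8"); cv2.imwrite("pics/s8c.png",cv2.resize(im[130:250,190:320],None,fx=5,fy=5,interpolation=2)[:,:,::-1])
look("wrist","w8")
E
```

```text
False 15.13 mean [-17.44  -0.45 100.44  -6.46   1.53  -1.25] std [0.02 0.01 0.01 0.41 0.57 0.18]
True 15.58 mean [-20.73  -0.86  96.73  -6.17  -0.39   2.24] std [0.38 0.02 0.04 0.56 0.4  0.35]
True 16.16 mean [-21.85  -1.14  93.91  -2.84   0.63   5.91] std [0.23 0.02 0.02 0.75 0.51 0.39]
```

View pics/s8c.png

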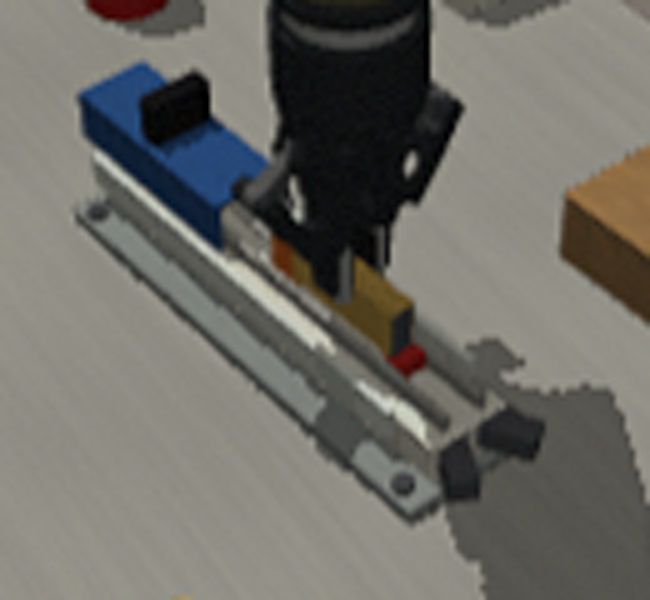

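The force guard tripped on follower friction, and stopping let the arm sag back 3–4 mm, so the stick is now resting lightly on the nose at about 11 mm. I'll raise it, check the grip, push back again, and lower with a guard that allows for the friction.

```bash
python3 - <<'E'
from h import *
move_linear(W(-.0205,-.0005,.1010),feed=.05); avg("up",6)
move_linear(W(-.0165,-.0005,.1010),feed=.02); avg("back",10)
c,im=look("wrist","w9")
a=cv2.imread("pics/w7.png"); b=im[:,:,::-1]
cv2.imwrite("pics/cmp.png",np.hstack([cv2.resize(x[100:260,200:320],None,fx=3,fy=3,interpolation=2) for x in(a,b)]))
c,im=look("side","s9"); cv2.imwrite("pics/s9c.png",cv2.resize(im[130:250,190:320],None,fx=5,fy=5,interpolation=2)[:,:,::-1])
E
```

```text
up 16.76 mean [-21.23  -0.86 101.21  -6.09   0.77  -0.75] std [0.02 0.01 0.01 0.59 0.6  0.41]
back 17.36 mean [-17.43  -0.85 101.18  -6.43   0.42  -0.54] std [0.04 0.01 0.02 0.33 0.3  0.48]
```

View pics/cmp.png

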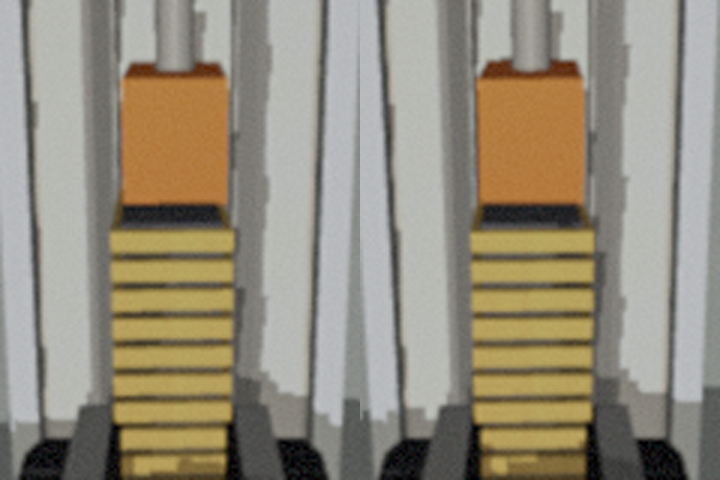

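View pics/s9c.png

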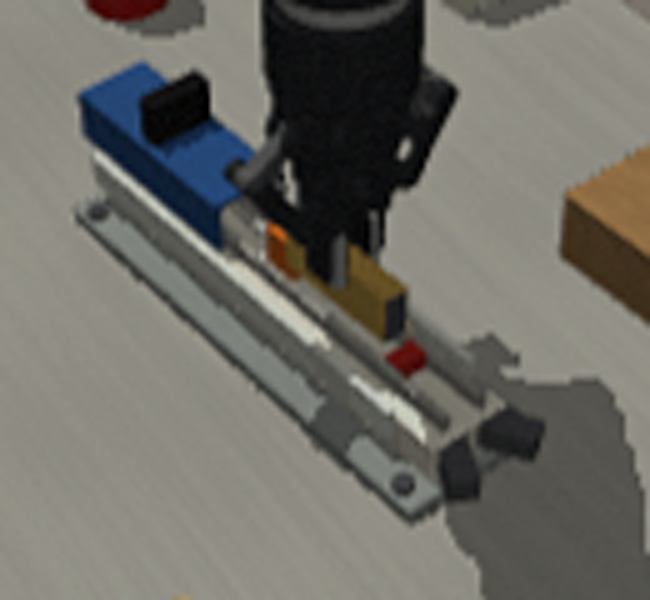

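The stick hasn't moved in the grip. I'll lower in small steps, checking the force at each one.

```bash
python3 - <<'E'
from h import *
for z in (98,95,92,90,88,86,84.5):
    s=move_linear(W(-.0165,-.0003,z/1000),feed=.03,until_force=11); a=avg((s,z),5)
    if s or a[5]>6: print("stop"); break
c,im=look("side","s10"); cv2.imwrite("pics/s10c.png",cv2.resize(im[130:250,190:320],None,fx=5,fy=5,interpolation=2)[:,:,::-1])
E
```

```text
(False, 98) 17.83 mean [-17.34  -1.02  98.49  -6.76   0.27   1.16] std [0.01 0.01 0.02 0.52 0.41 0.37]
(False, 95) 18.21 mean [-1.729e+01 -1.230e+00  9.558e+01 -6.630e+00 -8.000e-02  3.600e-01] std [0.02 0.02 0.   0.22 0.16 0.65]
(False, 92) 18.58 mean [-17.25  -1.32  92.6   -6.59  -0.31   0.79] std [0.01 0.01 0.01 0.66 0.66 0.42]
(False, 90) 18.96 mean [-17.23  -1.38  90.69  -6.44  -0.22   1.24] std [0.01 0.01 0.01 0.67 0.54 0.27]
(False, 88) 19.33 mean [-17.23  -1.42  88.72  -6.18  -0.09   1.48] std [0.01 0.02 0.01 0.4  0.24 0.77]
(False, 86) 19.71 mean [-17.22  -1.45  86.73  -6.14  -0.54   0.84] std [0.02 0.02 0.01 0.29 0.5  0.44]
(False, 84.5) 20.08 mean [-17.2   -1.46  85.27  -6.67  -0.38   1.91] std [0.   0.01 0.01 0.17 0.49 0.3 ]
```

View pics/s10c.png

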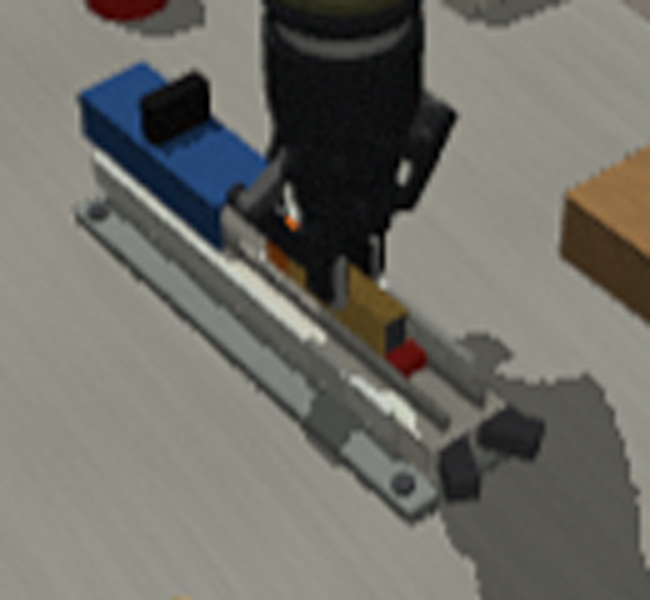

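The stick is past the nose, with its underside about 2.6 mm above the floor. I'll go on to floor contact.

```bash
python3 - <<'E'
from h import *
for z in (83.5,82.8,82.2,81.6,81.0):
    s=move_linear(W(-.0165,-.0008,z/1000),feed=.02,until_force=8); a=avg((s,z),6)
    if s or a[5]>4.5: print("stop"); break
E
```

```text
(False, 83.5) 20.53 mean [-17.18  -1.77  84.28  -6.47   0.27   2.06] std [0.01 0.01 0.02 0.41 0.57 0.31]
(False, 82.8) 20.93 mean [-17.18  -1.82  83.63  -6.38  -0.36   2.1 ] std [0.01 0.02 0.01 0.4  0.5  0.43]
(False, 82.2) 21.33 mean [-17.18  -1.88  83.17  -6.3    0.76   2.77] std [0.02 0.02 0.02 0.46 0.28 0.6 ]
(False, 81.6) 21.73 mean [-17.22  -1.92  83.01  -7.38   0.8    5.89] std [0.01 0.02 0.02 0.3  0.64 0.26]
stop
```

Firm floor contact at z = 83.0 mm, as expected, so I'll release.

```bash
python3 - <<'E'
from h import *
gripper_open(); pause(.2); st()
p=get_obs()["position"]
move_linear([p[0],p[1],.16],feed=.15); pause(.2)
avg("free",6)
c,im=look("wrist","w11")
cv2.imwrite("pics/w11s.png",cv2.resize(im,(800,600),interpolation=2)[:,:,::-1])
c,im=look("side","s11"); cv2.imwrite("pics/s11c.png",cv2.resize(im[130:250,190:320],None,fx=5,fy=5,interpolation=2)[:,:,::-1])
E
```

```text
22.64 gap 85.68 L [-16.5   -0.79  81.59] F -0.77 -1.11 0.55
free 23.64 mean [-1.6580e+01 -3.2000e-01  1.5905e+02  2.2000e-01 -7.0000e-02  3.0000e-01] std [0.06 0.1  0.16 0.35 0.4  0.41]
```

View pics/w11s.png

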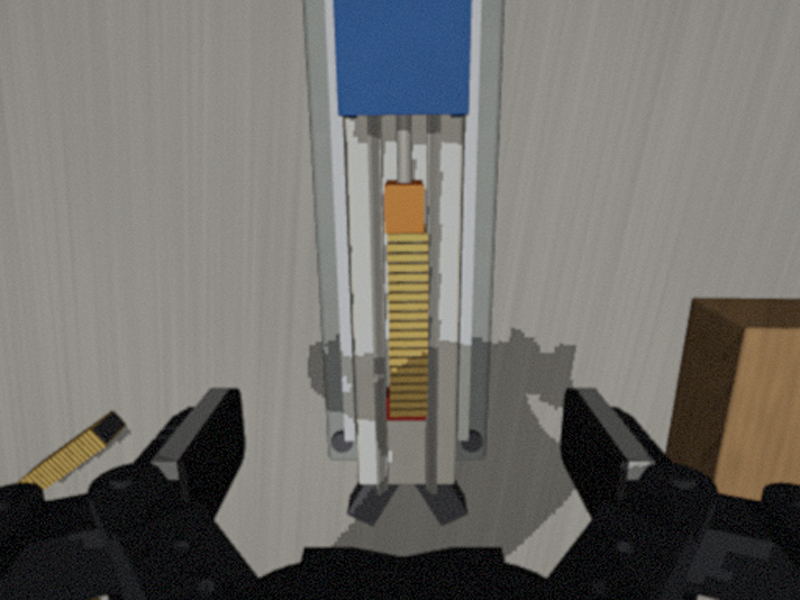

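View pics/s11c.png

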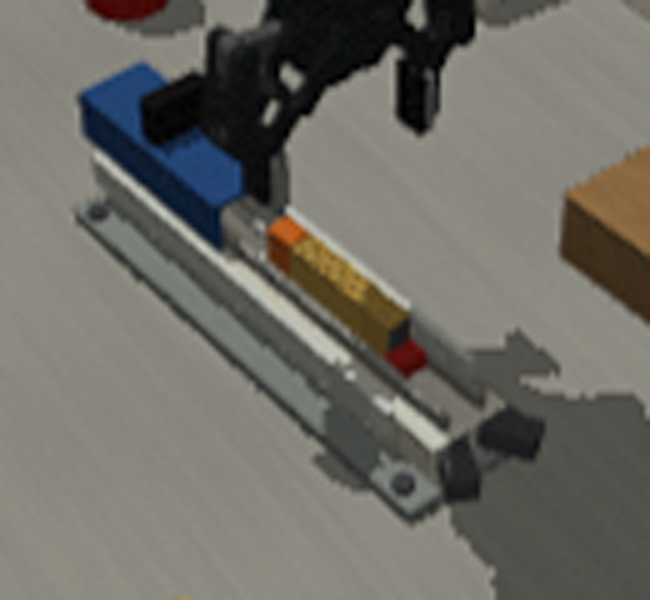

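```bash
python3 - <<'E'
from h import *
import json
c={k:np.array(v) if isinstance(v,list) else v for k,v in json.load(open("w11.json")).items()}
f=lambda x,y,z:L(cast(c,((x+.5)/1.5625-.5,(y+.5)/1.5625-.5),z))
for z in(.07,.082): print(z,"rear",f(387,235,z),f(428,235,z),"front",f(389,418,z),f(427,418,z))
print("nose rear@.052",f(388,390,.052),"front",f(388,419,.052))
print("foll front@.0715",f(405,233,.0715),"walls",f(370,300,.052),f(438,300,.052))
print("rail front",f(340,114,.078),f(467,114,.078))
im=cv2.imread("pics/w11.png"); cv2.imwrite("pics/w11c.png",cv2.resize(im[110:310,220:300],None,fx=5,fy=2.9,interpolation=2))
E
```

```text
0.07 rear [19.25  6.08 70.  ] [19.17 -9.77 70.  ] front [-60.1   6.4  70. ] [-60.12  -9.93  70.  ]
0.082 rear [21.38  5.61 82.  ] [21.31 -9.31 82.  ] front [-53.33   5.92  82.  ] [-53.35  -9.46  82.  ]
nose rear@.052 [-55.81   7.39  52.  ] front [-70.78   7.61  52.  ]
foll front@.0715 [20.25 -0.89 71.5 ] walls [-12.5   14.63  52.  ] [-12.61 -15.02  52.  ]
rail front [63.26 21.51 78.  ] [ 62.96 -22.7   78.  ]
```

View pics/w11c.png

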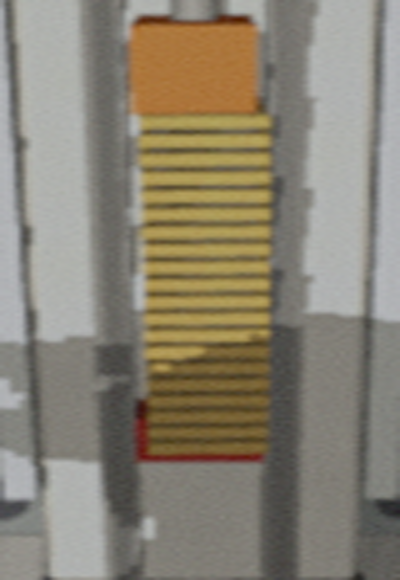

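Seated. With the top at z = 70 mm, the measured length is 79.3 mm, the width 16.1 mm, and the front end is at -60 mm, matching the felt nose at -59 mm. The raised alternative would give 74.7 mm. Now I'll close the fingers, go behind the tab and push.

```bash
python3 - <<'E'
from h import *
grab(20)
move_pose(W(.172,0,.165),[np.pi,0,YAW]); pause(.1)
move_linear(W(.172,0,.113),feed=.12,until_force=5); pause(.2); avg("down",6)
s=move_linear(W(.130,0,.113),feed=.03,until_force=2); st(s); pause(.2); avg("touch",6)
c,im=look("side","s12"); cv2.imwrite("pics/s12c.png",cv2.resize(im[100:250,170:320],None,fx=4,fy=4,interpolation=2)[:,:,::-1])
E
```

```text
down 26.32 mean [ 1.7224e+02 -4.0000e-01  1.1376e+02 -1.4000e-01  1.1000e-01  1.3000e-01] std [0.07 0.06 0.1  0.43 0.39 0.47]
True 27.25 gap -0.28 L [144.05   0.16 112.46] F 0.0 -0.86 -0.28
touch 27.57 mean [ 1.4481e+02  6.5000e-01  1.1201e+02  9.0000e-02 -5.0000e-02 -2.0000e-02] std [0.05 0.02 0.02 0.48 0.48 0.48]
```

View pics/s12c.png

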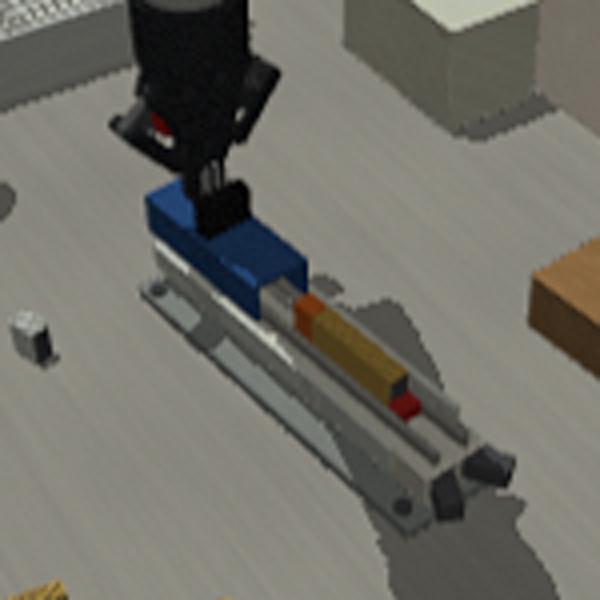

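```bash
python3 - <<'E'
from h import *
for x in (.10,.055,.012):
    s=move_linear(W(x,0,.113),feed=.05,until_force=6); avg((s,x),5)
    if s: break
c,im=look("side","s13"); cv2.imwrite("pics/s13c.png",cv2.resize(im[100:250,170:320],None,fx=4,fy=4,interpolation=2)[:,:,::-1])
E
```

```text
(False, 0.1) 28.79 mean [ 9.9580e+01 -4.0000e-01  1.1323e+02  0.0000e+00 -3.1000e-01  1.0000e-01] std [0.13 0.05 0.02 0.51 0.42 0.51]
(False, 0.055) 29.97 mean [5.4270e+01 4.1000e-01 1.1264e+02 4.3000e-01 7.0000e-02 1.1000e-01] std [0.14 0.02 0.02 0.35 0.34 0.32]
(False, 0.012) 31.1 mean [ 1.1430e+01 -2.0000e-02  1.1299e+02 -1.6000e-01  2.9000e-01  1.0000e-02] std [0.14 0.01 0.02 0.41 0.68 0.49]
```

View pics/s13c.png

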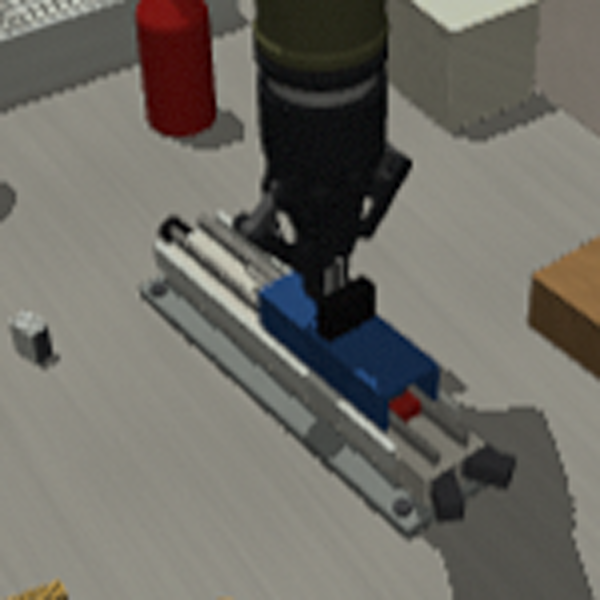

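The rail passes freely over the stick. The last stretch goes slowly, with a low force stop.

```bash
python3 - <<'E'
from h import *
s=move_linear(W(-.006,0,.113),feed=.012,until_force=5); st(s); avg("stop",6)
c,im=look("side","s14"); cv2.imwrite("pics/s14c.png",cv2.resize(im[100:250,170:320],None,fx=4,fy=4,interpolation=2)[:,:,::-1])
E
```

```text
True 32.23 gap -0.27 L [ -0.85   0.29 112.58] F 0.91 0.49 0.69
stop 32.35 mean [-7.2000e-01  5.0000e-01  1.1233e+02  5.0000e-02  1.0000e-02  2.1000e-01] std [0.12 0.12 0.14 0.73 0.26 0.56]
```

View pics/s14c.png

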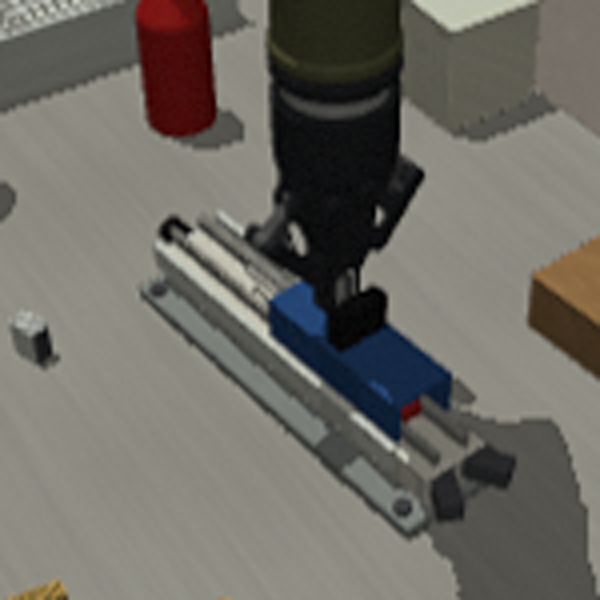

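```bash
python3 - <<'E'
from h import *
s=move_linear(W(-.006,0,.113),feed=.008,until_force=5); st(s)
move_linear(W(.03,0,.113),feed=.1)
move_linear(W(.03,0,.18),feed=.15)
move_pose(W(-.03,.0,.30),[np.pi,0,YAW]); pause(.2)
c,im=look("wrist","w15"); cv2.imwrite("pics/w15s.png",cv2.resize(im,(800,600),interpolation=2)[:,:,::-1])
look("scene","sc15"); st()
E
```

```text
True 32.91 gap 0.11 L [ -0.91   0.75 112.03] F 0.42 -0.54 0.17
 34.87 gap -0.18 L [-29.58   0.39 298.89] F 0.23 0.39 -0.52
```

View pics/w15s.png

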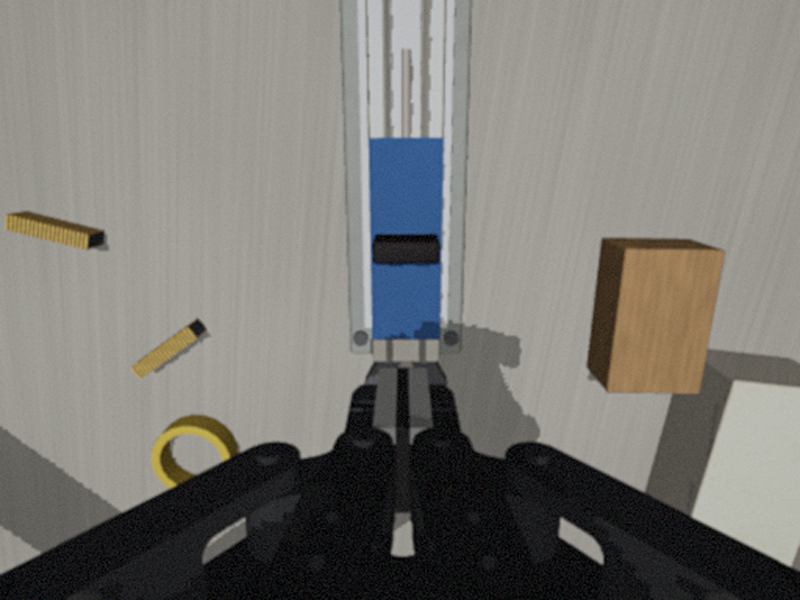

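View pics/sc15.png

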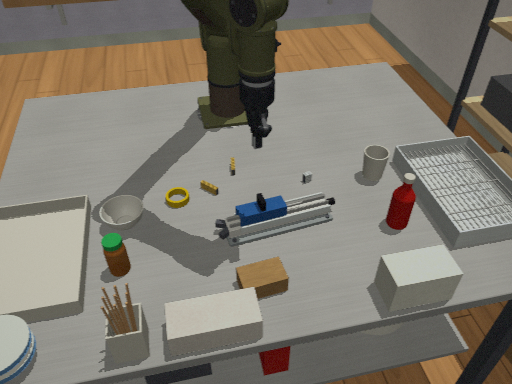

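```bash
python3 - <<'E'
from h import *
import json
c={k:np.array(v) if isinstance(v,list) else v for k,v in json.load(open("w15.json")).items()}
f=lambda x,y,z:L(cast(c,((x+.5)/1.5625-.5,(y+.5)/1.5625-.5),z))
print("rail front",f(405,338,.078),"rear",f(405,138,.078),"tab top",f(406,236,.108),f(406,250,.108),"foot nose end",f(405,352,.012))
E
```

```text
rail front [-82.92  -0.28  78.  ] rear [4.522e+01 3.000e-02 7.800e+01] tab top [ -9.35  -0.64 108.  ] [-17.54  -0.66 108.  ] foot nose end [-119.08   -0.46   12.  ]
```

The rail front measures -82.9 mm against -83 expected when closed, and the stop was felt twice at the same place. Handing in.

```bash
python3 -c "
from plant import *
print(finish_job(), get_obs()['time'])"
```

```text
the job is handed in; nothing more can be done
the job is handed in; nothing more can be done
```

The full brass stick is loaded in the clipper's channel and the blue rail is closed over it. I handed the job in at about 35 s of the 61 s allowed; no verdict was reported.

**What I did:** I took the largest brass piece and felt the follower at its 3 N preload, which put the nose at about x = -59 mm. I pushed back about 36.6 mm at about 6.5 N, lowered to floor contact at about 6 N, let go, and then pushed the rail's tab until it met the closed stop.

**Last checks:**
- **Stick:** after release it measured flat, 79.3 x 16.1 mm with its top at 70 mm and its front end at -60 mm. The rail then slid freely over it.
- **Rail:** the front edge is at -82.9 mm, with -83 mm expected when closed. I felt the stop twice, at -0.85 and -0.91 mm.
- **Other things on the counter:** the last pictures showed nothing visibly moved, and the arm was clear of everything. I judged this by eye and did not measure each item.

**What went wrong:** the first attempt to lower the stick tripped the force guard, probably on follower friction. The arm sagged back, and the stick rested on the nose with about 6 N. I lifted it, found it had not slipped in the grip, pushed it back and lowered it cleanly. The first straight descent to grasp the stick was also refused as out of joint range, so I changed the arm's posture.

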